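# Seat the viewing lens in its V-block under the hood and hold it down

### The job

Take the black lens barrel from its grey rest, run its brass nose in under the blue hood of the viewing fixture without knocking the hood, and seat the barrel level in the two steel V supports, the nose staying inside the hood short of the shade tile at its back. Then finish holding it: keep the barrel in the gripper and pressed down evenly onto both faces of the V with a steady 10 to 15 N, and do not let go. Leave the two jars and the flask where they stand.

Things in the scene. Friction and masses are not known exactly. Their poses are not given: they have to be found in the camera images.
- lens_barrel: lens barrel, a solid black cylinder 32 mm in diameter and 170 mm long (about 0.2 kg), brass ring and glass at the nose, rubber at the tail, orange ribbed band at the middle where it is to be gripped across its diameter. Origin at its middle on its axis; its y axis runs along the cylinder towards the nose. It starts lying level in the rest and may have rolled about its own axis.
- nose (a point): centre of the barrel's nose end face, on the axis, 85 mm from the middle
- rest: grey plastic rest fixed to the table: base 70 x 130 x 8 mm, two V posts (12 mm thick, about 41 mm high, 50 mm either side of the middle, 88 mm free between them) that carry the barrel along the rest's y axis, its axis 46 mm above the table; it lifts straight up. Origin at the centre of its underside.
- v_fixture: viewing fixture fixed to the table: aluminium base 92 x 192 x 10 mm, two steel 90 degree V saddles (18 mm thick, centred at y = -68 and +42 mm; y from -59 to +33 mm is free for fingers down to the base) and a blue hood at the +y end. Origin on the table below the V; y along the V towards the hood. The V's mouth is 45 mm wide, 58 mm above the table.
- seat (a point): point 58 mm above the fixture's origin, where the middle of a seated barrel belongs (nose then 19 mm inside the hood) and where the axis of a seated barrel lies; y along the V towards the hood, x across the V (away from the robot), z up
- hood_mouth (a point): centre of the hood's open mouth, 66 mm from the seat point along y, at the height of the seated barrel's axis. The hood is 67 mm wide and 40 mm deep inside; its roof is 4 mm thick, underside 30 mm above this point (14 mm above a seated barrel's top); the white back wall with the pink shade tile is 40 mm behind the mouth.
- hood: the blue hood: two side walls, roof and white back wall, rigidly fixed to the fixture and with the same origin and axes as v_fixture; the top of the roof is 92 mm above the table
- v_near: the 45 degree V faces on the robot's side (-x) of both saddles, rigid; same origin and axes as v_fixture
- v_far: the 45 degree V faces on the far side (+x) of both saddles, rigid; same origin and axes as v_fixture
- cream_jar: white cream jar, 51 mm in diameter, 27 mm high, origin under its centre; bystander
- pink_jar: pink jar with black lid, 65 mm in diameter, 34 mm high, origin under its centre; bystander
- flask: conical glass flask, 64 mm in diameter, 106 mm high, origin under its centre; bystander

How it is judged:
By the outcome, as a careful person would: the job done as asked, in the order asked, and still so for the second after the job is handed in, while the arm keeps its last pose, push and grip.
It also fails if it takes over 45 s, if anything falls off the work surface, if the arm or the gripper's body presses on something with over 40 N, if the wrist force passes 120 N, or if a joint passes its speed limit or range.

### The arm

A 7-joint arm with a two-finger parallel gripper is mounted at the origin on a cart in front of the work surface, level with it; the furniture and walls round the work are solid. World frame = base frame: x ahead of the robot, y to its left, z up, the work surface at z = 0. Lengths are in m, angles in rad, forces in N, time in s.
With the tool pointing down it reaches from about 0.4 to 0.875 m from the base axis. Payload 6.5 kg.
Tool frame: the origin (TCP) lies midway between the tips of the shut fingers; the grasp point (between the pads) lies 19 mm behind it (bot.hold_point_z is the distance from the TCP to the grasp point, in m); z points along the fingers, y is the line along which they close (so a half turn about z gives the same grasp; the last joint's range is limited). The gripper opens to 85 mm and grips with 20 to 120 N. Pads are 22 mm wide; open, the fingers measure 114 mm over their backs; the gripper's body (76 mm by 85 mm) begins 54 mm behind the grasp point. The pads swing forward as they close: fully open they stand 13 mm farther back than shut.
Start: joints at [1.156, 0.536, -0.004, 1.538, 0.003, 1.067, -0.071], TCP at [0.222, -0.611, 0.231] pointing down, gripper open.
Joint ranges: [-2.7, 2.7], [-0.37, 2.16], [-1.27, 1.26], [0.24, 2.4], [-1.31, 4.45], [0.19, 1.91], [-2.76, 2.76]. Speed limits (rad/s): [2.39, 2.39, 3.14, 3.14, 3.14, 3.14, 3.14].

### API

Orientations are given as a unit quaternion [w, x, y, z].
In Python, from bench import bot, cams, silhouettes gives the robot as it stands. The module is installed in compiled form; this text tells all that it offers.
- The arm moves only by the tool apply_moves, never from a script. Its argument "rows" is a list that holds one entry, the list of rows, each a list of 6 numbers: the shift along the tool's x, y, z in cm, then the turn, a rotation vector about the tool's x, y, z in rad. A call has 1 to 12 rows; each row shifts and turns the commanded pose from where the row before left it, along the tool's axes as they then stand; what a row does not reach is not made up. A row lasts 1/10 s, in which the tool goes at most 50 mm and 8.59 degrees, less where a joint would pass 70% of its speed; a pose out of reach is approached as far as the arm can. A call with a gripper value outside its range is refused whole. "hand" is the closure, from 0 (fully open) to 1 (shut), set as the call begins (left out, the last holds). The fingers move at their own pace and stop on an object; the grip force is fixed at half the most. Time passes only in rows, so rows that do not move let the fingers close. It gives the time, the measured TCP pose, the force, the opening and the grip force at its end, in the units of the state.
- bot.get_state(): the state, without advancing time (a new reading comes with each control period).
- cams.grab_frame(name): name is "side" or "top"; returns a dict with "pixels" (420x560x3 uint8, red, green, blue), "fov_y" (degrees; the focal length in pixels is half the picture's height over the tangent of half this angle, whatever the lens; pixels are square), "cx", "cy" (the principal point, pixels), "k1" (the pictures are not rectified: a ray, as slopes to the right and down, at radius r is drawn at 1 + k1 r^2 times it, then the intrinsics apply), "rvec" (rotation vector, rad) and "tvec" (3), from world to camera coordinates, as OpenCV has them. Camera axes: x right, y down, z forward; pixel columns grow to the right and rows downward; lengths in m; the calibration is good to about 2 mm. A picture is of the moment at which its call begins. There is no depth.
- bot.hand_in(): hands the job in; it is judged then, once.
Trained networks look in a picture, given as the dict that the camera call returned (one of the last four; its "shot" number tells which), for a name from the list of things; names that differ only in an ending like _2 or _b are one class to them, and where a whole thing is asked for, a point or a joint stands for the part that bears it (a point fixed in the world has none). Each returns a list of dicts, best first, with "score" (0 to 1); they miss things now and then, are a little off and sometimes report something else, mostly with a low value. They report only what shows in the picture. A call takes as long as a camera call.
- silhouettes(picture, thing): "region" (420x560 bool, what is visible of it) and "extent" ([centre column, centre row, width, height] in pixels, round what is visible of it).
The state is a dict: "t": time; "joints": joint angles; "joint_velocities": joint speeds; "effort": joint torques, N m; "tool_pos": TCP position; "tool_rot": TCP orientation; "ft_force": force on the tool from outside, world axes, zero at the start; "torque": the same for the moment, N m; "finger_gap": finger opening in m; "grasp_force": force on a finger pad.
Only numpy, scipy, OpenCV 4.12 (cv2) and the standard library are available. Lean on these libraries where they do the work, as an engineer would, in place of code of your own. Each camera call takes 0.05 s, during which the arm holds its last target. There are 200 camera calls.

## Working session

There is one attempt and no reset: what is moved stays moved. The work goes in short steps, Python scripts to look and compute and a tool call to move; the robot and the scene stay as the last step left them, time stands still between calls to the robot, and variables do not carry over. Pictures are saved under pics/ and viewed, at most 10 in all, crops included, and the job is handed in when it is done.

Besides the shell and the picture viewer there is one more tool, called after ">>>" by a JSON object that holds its "method" and its "body", one argument or row to a line. apply_moves: Moves the arm, as the interface text tells. Its arguments: {"type":"object","properties":{"rows":{"type":"array","items":{"type":"array","items":{"type":"array","items":{"type":"number"}}}},"hand":{"type":"number"}},"required":["rows"]}

```bash
mkdir -p pics
cat > h.py <<'E'
import numpy as np, cv2
from bench import bot, cams, silhouettes
def K(p):
    f=p["pixels"].shape[0]/2/np.tan(np.radians(p["fov_y"])/2)
    return np.array([[f,0,p["cx"]],[0,f,p["cy"]],[0,0,1.]]), np.array([p["k1"],0,0,0,0.])
def proj(p,X):
    k,d=K(p); return cv2.projectPoints(np.array(X,float).reshape(-1,1,3),np.array(p["rvec"],float),np.array(p["tvec"],float),k,d)[0].reshape(-1,2)
def onplane(p,uv,z):
    k,d=K(p); n=cv2.undistortPoints(np.array(uv,float).reshape(-1,1,2),k,d).reshape(-1,2)
    R=cv2.Rodrigues(np.array(p["rvec"],float))[0]; t=np.array(p["tvec"],float).ravel()
    c=-R.T@t; r=np.c_[n,np.ones(len(n))]@R
    return c+r*((z-c[2])/r[:,2])[:,None]
E
python3 - <<'E'
from h import *
for n in("side","top"):
    p=cams.grab_frame(n); cv2.imwrite(f"pics/{n}0.png",p["pixels"][:,:,::-1])
    R=cv2.Rodrigues(np.array(p["rvec"],float))[0]; print(n,p["fov_y"],p["k1"],"cam",-R.T@np.array(p["tvec"]).ravel(),"fwd",R[2])
    for th in("lens_barrel","rest","v_fixture","hood","v_near","v_far","cream_jar","pink_jar","flask"):
        for s in silhouettes(p,th)[:2]: print(th,round(s["score"],2),np.round(s["extent"]),s["region"].sum())
s=bot.get_state(); print(s["tool_pos"],s["tool_rot"],s["ft_force"],s["finger_gap"])
E
```

```text
side 45.889237532943746 -0.04971125514831076 cam [-0.20170978  1.05828773  0.98124481] fwd [ 0.44620681 -0.70091292 -0.55643558]
lens_barrel 0.77 [228. 253.  37.  46.] 513
rest 0.68 [227. 265.  42.  36.] 556
v_fixture 0.78 [313. 200.  51.  43.] 1361
hood 0.94 [297. 204.  23.  34.] 626
v_near 0.62 [321. 198.  22.  21.] 104
v_far 0.42 [325. 183.   6.   7.] 88
cream_jar 0.7 [337. 158.  14.  28.] 281
cream_jar 0.54 [283. 236.  14.  20.] 200
pink_jar 0.75 [250. 222.  19.  20.] 313
flask 0.72 [338. 156.  14.  30.] 280
top 47.0105008044844 0.004537204984145136 cam [ 0.33427239 -0.05052265  1.39677   ] fwd [ 0.12188141 -0.01621273 -0.99241225]
lens_barrel 0.87 [180. 204.  63.  21.] 718
rest 0.91 [181. 207.  43.  26.] 473
v_fixture 0.64 [329. 219.  70.  40.] 2134
hood 0.75 [306. 212.  19.  33.] 501
v_near 0.59 [425. 209.  26.  20.] 455
v_near 0.49 [340. 227.  47.  19.] 163
v_far 0.62 [342. 216.  41.  16.] 150
v_far 0.36 [329. 219.  72.  41.] 2156
cream_jar 0.59 [247. 226.  16.  20.] 253
pink_jar 0.82 [248. 183.  18.  21.] 389
flask 0.9 [425. 209.  31.  22.] 482
flask 0.49 [330. 220.  74.  44.] 2137
[ 0.22217122 -0.61083704  0.23130353] [ 1.17246768e-05  9.84823409e-01  1.73559363e-01 -8.63701173e-06] [ 0.57247877  0.57140118 -0.04247893] 0.08540830763437907
```

Run:
```python
import cv2
a=cv2.imread("pics/top0.png")[160:270,130:460]; cv2.imwrite("pics/topc.png",cv2.resize(a,(792,264),interpolation=cv2.INTER_CUBIC))
b=cv2.imread("pics/side0.png")[130:300,190:380]; cv2.imwrite("pics/sidec.png",cv2.resize(b,(665,595),interpolation=cv2.INTER_CUBIC))
```

```text
(no output)
```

View pics/topc.png

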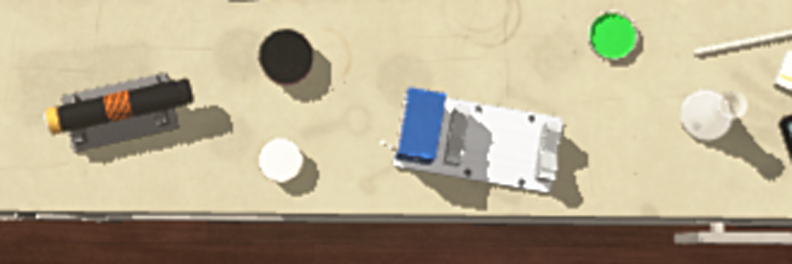

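View pics/sidec.png

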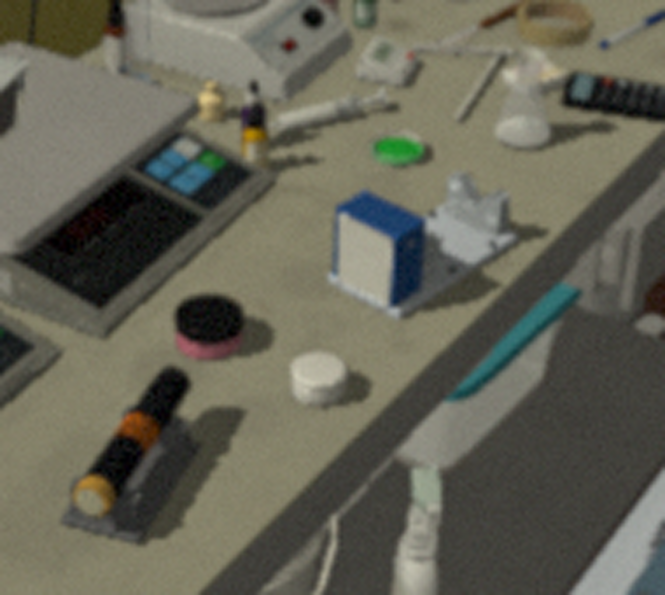

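View pics/top0.png

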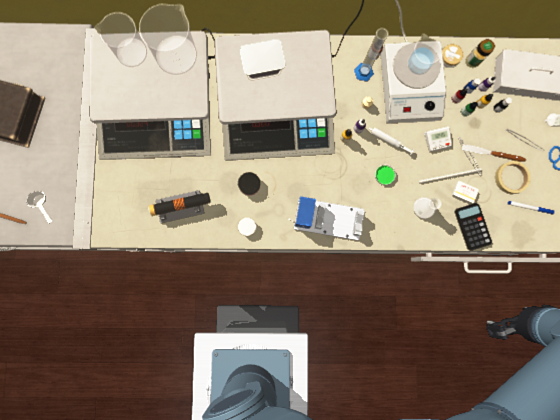

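The top view shows the barrel at about (180,204) with its brass nose to image left. The fixture is at about (330,219) with the hood at its left end. The pink jar (248,183) and cream jar (247,226) stand between them. Next I fit geometric models to the masks.

```bash
cat > fit.py <<'E'
from h import *
from scipy.optimize import minimize
def box(x0,x1,y0,y1,z0,z1): return np.array([[x,y,z] for x in(x0,x1) for y in(y0,y1) for z in(z0,z1)])/1000.
a=np.linspace(0,2*np.pi,24)
BAR=[np.array([[16*np.cos(t),y,46+16*np.sin(t)] for t in a for y in(-85,85)])/1000.]
FIX=[box(-46,46,-82,110,0,10),box(-37.5,37.5,66,110,10,92)]+[box(s*22.5,s*37,y-9,y+9,10,58) for s in(-1,1) for y in(-68,42)]
HOOD=[box(-37.5,37.5,66,110,10,92)]
ROOF=[box(-37.5,37.5,66,110,88,92)]
S=6
def render(p,parts,q,crop):
    x,y,th=q; c,s=np.cos(th),np.sin(th); R=np.array([[c,-s,0],[s,c,0],[0,0,1]])
    u0,v0,u1,v1=crop; m=np.zeros(((v1-v0)*S,(u1-u0)*S),np.uint8)
    for P in parts:
        uv=proj(p,P@R.T+[x,y,0]); uv=(uv+0.5-[u0,v0])*S-0.5
        cv2.fillConvexPoly(m,cv2.convexHull((uv*16).round().astype(np.int32)),1,shift=4)
    return cv2.resize(m.astype(np.float32),(u1-u0,v1-v0),interpolation=cv2.INTER_AREA)
def fit(items,q0):
    # items: (pic, mask, parts)
    def cost(q):
        e=0
        for p,m,parts in items:
            v,u=np.nonzero(m); cr=(u.min()-12,v.min()-12,u.max()+13,v.max()+13)
            e+=np.abs(render(p,parts,q,cr)-m[cr[1]:cr[3],cr[0]:cr[2]]).sum()/m.sum()
        return e
    best=None
    for k in range(2):
        r=minimize(cost,q0 if best is None else best.x,method="Nelder-Mead",options=dict(initial_simplex=(np.array(q0 if best is None else best.x)+np.array([[0,0,0],[.012,0,0],[0,.012,0],[0,0,.15]])),xatol=1e-4,fatol=1e-4))
        best=r
    return best
def net(p,t,i=0): return silhouettes(p,t)[i]["region"].astype(np.float32)
E
python3 - <<'E'
from fit import *
T=cams.grab_frame("top"); Sd=cams.grab_frame("side")
b0=onplane(T,[[180,204],[152,210],[211,199]],.046); f0=onplane(T,[[330,220]],.02); print(b0,f0)
d=b0[1]-b0[2]; th=np.arctan2(-d[0],d[1])
bt,bs=net(T,"lens_barrel"),net(Sd,"lens_barrel")
q=[b0[0,0],b0[0,1],th]
for n,it in(("both",[(T,bt,BAR),(Sd,bs,BAR)]),("top",[(T,bt,BAR)]),("side",[(Sd,bs,BAR)])):
    r=fit(it,q); print("bar",n,r.x.round(4),r.fun)
# colour blue hood
def blue(p):
    h=cv2.cvtColor(p["pixels"],cv2.COLOR_RGB2HSV); m=((h[...,0]>100)&(h[...,0]<125)&(h[...,1]>140)&(h[...,2]>60))
    n,l,st,_=cv2.connectedComponentsWithStats(m.astype(np.uint8)); return l,st
hb=silhouettes(T,"hood")[0]["extent"]; l,st=blue(T); L=l[int(hb[1]),int(hb[0])]; bm=(l==L).astype(np.float32) if L else None
print("blue",L,st[L])
ft,fs,ht,hs=net(T,"v_fixture"),net(Sd,"v_fixture"),net(T,"hood"),net(Sd,"hood")
q=[f0[0,0],f0[0,1]-.014,-.1]
for s in(-.15,.15):
  q[2]=s
  for n,it in(("all",[(T,ft,FIX),(Sd,fs,FIX),(T,ht,HOOD),(Sd,hs,HOOD)]),("top",[(T,ft,FIX)]),("side",[(Sd,fs,FIX),(Sd,hs,HOOD)]),("topblue",[(T,ft,FIX),(T,bm,ROOF)])):
    r=fit(it,q); print("fix",n,r.x.round(4),r.fun)
for t in("cream_jar","pink_jar","flask"):
    e=silhouettes(T,t)[0]["extent"]; print(t,onplane(T,[e[:2]],.03).round(3))
E
```

```text
[[0.50920001 0.20497211 0.046     ]
 [0.49133931 0.2825962  0.046     ]
 [0.52440773 0.11841865 0.046     ]] [[ 0.47119143 -0.22061605  0.02      ]]
bar both [0.5105 0.2027 0.2325] 0.2792239785194397
bar top [0.5104 0.2038 0.2285] 0.1278447061777115
bar side [0.5113 0.1995 0.2361] 0.14416895806789398
blue 23 [296 197  19  29 404]
fix all [ 0.4736 -0.2316 -0.1597] 1.274994134902954
fix top [ 0.4735 -0.2312 -0.1677] 0.04015246406197548
fix side [ 0.4769 -0.2383 -0.1608] 1.1113803386688232
fix topblue [ 0.4735 -0.2315 -0.1644] 0.1701829582452774
fix all [ 0.4736 -0.2316 -0.1594] 1.275046944618225
fix top [ 0.4736 -0.2312 -0.1672] 0.0401785708963871
fix side [ 0.4773 -0.238  -0.1648] 1.1116496324539185
fix topblue [ 0.4736 -0.2314 -0.1638] 0.1698000133037567
cream_jar [[0.453 0.017 0.03 ]]
pink_jar [[0.572 0.007 0.03 ]]
flask [[ 0.503 -0.492  0.03 ]]
```

```bash
cat > plan.py <<'E'
from h import *
from scipy.spatial.transform import Rotation as Ro
def down(psi): return Ro.from_euler("z",psi)*Ro.from_euler("x",np.pi)
def plan(wps,step=.04,ang=.12,start=None,dp=1):
    "wps: (x,y,z,psi[,step]); psi = heading of tool x; prints rounded rows"
    s=bot.get_state(); q=s["tool_rot"]
    p=np.array(s["tool_pos"],float); R=Ro.from_quat([q[1],q[2],q[3],q[0]])
    for w in wps:
        t=np.array(w[:3]); Rt=down(w[3]); st=w[4] if len(w)>4 else step
        n=max(1,int(np.ceil(max(np.linalg.norm(t-p)/st,(R.inv()*Rt).magnitude()/ang)-.05))); rows=[]
        for i in range(n):
            d=np.round(R.inv().apply((t-p)/(n-i))*100,dp); r=np.round((R.inv()*Rt).as_rotvec()/(n-i),3 if i==n-1 else 2)
            rows.append([float(v)+0. for v in (*d,*r)]); p=p+R.apply(d/100); R=R*Ro.from_rotvec(r)
        print(w,"n",n); print(rows)
    print("end",p.round(4))
E
python3 - <<'E'
from plan import *
print(bot.hold_point_z)
psi=.230+np.pi/2
plan([(.46,-.28,.23,1.0),(.5105,.203,.22,psi)])
E
```

```text
0.0187
(0.46, -0.28, 0.23, 1.0) n 11
[[3.1, -2.1, 0.0, 0.0, 0.0, -0.06], [3.2, -1.9, 0.0, 0.0, 0.0, -0.06], [3.3, -1.7, 0.0, 0.0, 0.0, -0.06], [3.4, -1.5, 0.0, 0.0, 0.0, -0.06], [3.5, -1.3, 0.0, 0.0, 0.0, -0.06], [3.5, -1.1, 0.0, 0.0, 0.0, -0.06], [3.6, -0.9, 0.0, 0.0, 0.0, -0.06], [3.6, -0.7, 0.0, 0.0, 0.0, -0.06], [3.7, -0.4, 0.0, 0.0, 0.0, -0.06], [3.7, -0.2, 0.1, 0.0, 0.0, -0.06], [3.6, 0.0, 0.0, 0.0, 0.0, -0.051]]
(0.5105, 0.203, 0.22, 1.8007963267948965) n 13
[[3.3, -1.7, 0.1, 0.0, 0.0, -0.06], [3.4, -1.5, 0.1, 0.0, 0.0, -0.06], [3.5, -1.3, 0.1, 0.0, 0.0, -0.06], [3.6, -1.0, 0.1, 0.0, 0.0, -0.06], [3.7, -0.8, 0.1, 0.0, 0.0, -0.06], [3.7, -0.6, 0.1, 0.0, 0.0, -0.06], [3.7, -0.4, 0.1, 0.0, 0.0, -0.06], [3.7, -0.2, 0.1, 0.0, 0.0, -0.06], [3.8, 0.1, 0.0, 0.0, 0.0, -0.06], [3.7, 0.3, 0.1, 0.0, 0.0, -0.07], [3.7, 0.5, 0.0, 0.0, 0.0, -0.06], [3.7, 0.7, 0.1, 0.0, 0.0, -0.07], [3.6, 1.0, 0.0, 0.0, 0.0, -0.061]]
end [0.5102 0.203  0.2203]
```

>>> {"method": "apply_moves", "body": {
  "rows": [
    [[3.1,-2.1,0,0,0,-0.06],[3.2,-1.9,0,0,0,-0.06],[3.3,-1.7,0,0,0,-0.06],[3.4,-1.5,0,0,0,-0.06],[3.5,-1.3,0,0,0,-0.06],[3.5,-1.1,0,0,0,-0.06],[3.6,-0.9,0,0,0,-0.06],[3.6,-0.7,0,0,0,-0.06],[3.7,-0.4,0,0,0,-0.06],[3.7,-0.2,0.1,0,0,-0.06],[3.6,0,0,0,0,-0.05]]
  ],
  "hand": 0
}}

```text
t: 2.7
tool_pos: [0.4607, -0.2791, 0.2304]
tool_rot: [0.0, 0.877, 0.48, 0.0]
ft_force: [0.7, -0.2, 0.1]
finger_gap: 0.085
grasp_force: 0.0
```

>>> {"method": "apply_moves", "body": {
  "rows": [
    [[3.3,-1.7,0.1,0,0,-0.06],[3.4,-1.5,0.1,0,0,-0.06],[3.5,-1.3,0.1,0,0,-0.06],[3.6,-1.0,0.1,0,0,-0.06],[3.7,-0.8,0.1,0,0,-0.06],[3.7,-0.6,0.1,0,0,-0.06],[3.7,-0.4,0.1,0,0,-0.06],[3.7,-0.2,0.1,0,0,-0.06],[3.8,0.1,0,0,0,-0.06],[3.7,0.3,0.1,0,0,-0.07],[3.7,0.5,0,0,0,-0.06],[3.7,0.7,0.1,0,0,-0.07]]
  ]
}}

```text
t: 3.9
tool_pos: [0.5071, 0.1671, 0.2205]
tool_rot: [0.0, 0.644, 0.765, 0.0]
ft_force: [1.3, 0.1, 0.5]
finger_gap: 0.0855
grasp_force: 0.0
```

Run:
```python
from plan import *
s=bot.get_state(); print(s["tool_pos"],s["tool_rot"],s["t"],np.round(s["joints"],2))
psi=.230+np.pi/2
plan([(.5105,.203,.19,psi),(.5105,.203,.075,psi),(.5105,.203,.024,psi,.02)],dp=2)
```

```text
[0.50712748 0.16706976 0.2205322 ] [3.23672482e-04 6.44466459e-01 7.64632489e-01 1.88756890e-04] 3.9 [ 0.06  0.42 -0.59  1.83  0.28  0.98 -0.47]
(0.5105, 0.203, 0.19, 1.8007963267948965) n 2
[[1.74, 0.47, 1.53, 0.0, 0.0, -0.03], [1.73, 0.52, 1.52, 0.001, 0.0, -0.03]]
(0.5105, 0.203, 0.075, 1.8007963267948965) n 3
[[0.0, 0.0, 3.83, 0.0, 0.0, 0.0], [0.0, 0.0, 3.84, 0.0, 0.0, 0.0], [0.0, 0.0, 3.83, 0.0, 0.0, 0.0]]
(0.5105, 0.203, 0.024, 1.8007963267948965, 0.02) n 3
[[0.0, 0.0, 1.7, 0.0, 0.0, 0.0], [0.0, 0.0, 1.7, 0.0, 0.0, 0.0], [0.0, 0.01, 1.7, 0.0, 0.0, 0.0]]
end [0.5106 0.203  0.024 ]
```

>>> {"method": "apply_moves", "body": {
  "rows": [
    [[1.7,0.5,1.5,0,0,-0.03],[1.8,0.5,1.5,0,0,-0.03],[0,0,3.8,0,0,0],[0,0,3.8,0,0,0],[0,0,3.9,0,0,0],[0,0,1.7,0,0,0],[0,0,1.7,0,0,0],[0,0,1.7,0,0,0],[0,0,0,0,0,0]]
  ]
}}

```text
t: 4.8
tool_pos: [0.509, 0.2012, 0.0224]
tool_rot: [-0.001, 0.622, 0.783, -0.002]
ft_force: [-0.6, -0.1, -0.5]
finger_gap: 0.0853
grasp_force: 0.0
```

Run:
```python
from h import *
s=bot.get_state(); print(s["tool_pos"],s["tool_rot"],s["ft_force"])
ims=[]
for n in("side","top"):
    p=cams.grab_frame(n); u,v=proj(p,[.5105,.203,.05])[0].astype(int)
    ims.append(cv2.resize(p["pixels"][v-45:v+45,u-45:u+45,::-1],(395,395),interpolation=cv2.INTER_CUBIC))
cv2.imwrite("pics/g1.png",np.hstack(ims))
```

```text
[0.50904071 0.20121357 0.02236661] [-7.18109280e-04  6.22071635e-01  7.82958477e-01 -1.54592851e-03] [-0.58619981 -0.1058569  -0.49340053]
```

View pics/g1.png

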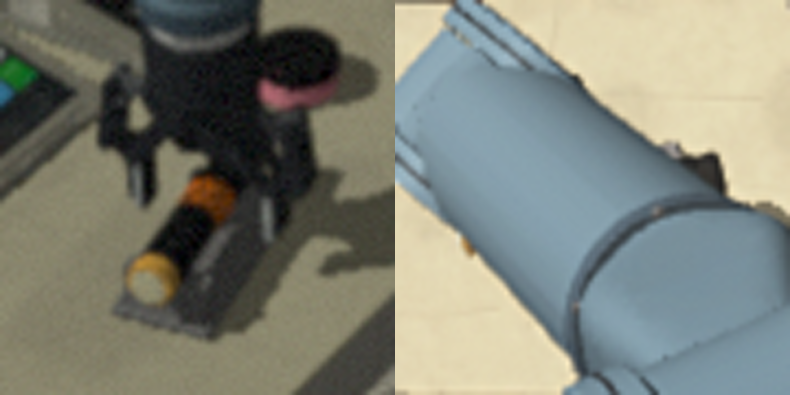

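The side view shows the fingers straddling the orange band, so I close on it.

>>> {"method": "apply_moves", "body": {
  "rows": [
    [[0.2,0.1,-0.1,0,0,0],[0,0,0,0,0,0],[0,0,0,0,0,0],[0,0,0,0,0,0],[0,0,0,0,0,0],[0,0,0,0,0,0],[0,0,0,0,0,0],[0,0,0,0,0,0],[0,0,0,0,0,0],[0,0,0,0,0,0]]
  ],
  "hand": 1
}}

```text
t: 5.9
tool_pos: [0.5111, 0.2042, 0.0259]
tool_rot: [0.0, 0.622, 0.783, 0.0]
ft_force: [-1.8, -0.3, 5.5]
finger_gap: 0.0306
grasp_force: 58.8
```

Run:
```python
from h import *
s=bot.get_state(); print(s["tool_pos"],s["tool_rot"],s["ft_force"],s["torque"],s["finger_gap"],s["grasp_force"],bot.hold_point_z)
```

```text
[0.51110438 0.2042322  0.02591373] [2.89393942e-04 6.21996596e-01 7.83019863e-01 2.12455737e-04] [-1.77092876 -0.25533417  5.45075325] [-0.11268957  0.17914422  0.10837719] 0.030638994973865977 58.78148853778839 0.0187
```

>>> {"method": "apply_moves", "body": {
  "rows": [
    [[0,0,-1,0,0,0],[0,0,-2,0,0,0],[0,0,-3,0,0,0],[0,0,-4,0,0,0],[0,0,-4,0,0,0],[0,0,-3,0,0,0],[0,0,-1,0,0,0],[0,0,0,0,0,0]]
  ]
}}

```text
t: 6.7
tool_pos: [0.5113, 0.2042, 0.2064]
tool_rot: [0.001, 0.622, 0.783, 0.001]
ft_force: [0.1, 0.3, -2.3]
finger_gap: 0.0303
grasp_force: 59.6
```

Run:
```python
from plan import *
s=bot.get_state(); print(s["tool_pos"],s["tool_rot"],s["ft_force"],s["torque"],s["finger_gap"],s["grasp_force"])
p=cams.grab_frame("side"); u,v=proj(p,[.51,.2,.22])[0].astype(int)
cv2.imwrite("pics/l1.png",cv2.resize(p["pixels"][v-50:v+50,u-50:u+50,::-1],(500,500),interpolation=cv2.INTER_CUBIC))
th=-.164; c,sn=np.cos(th),np.sin(th); F=np.array([.4736,-.2314]); ax=np.array([-sn,c])
P=F-ax*.038; psi=th+np.pi/2; print("standoff",P,psi)
plan([(.52,-.02,.2,1.6),(P[0],P[1],.19,psi)])
```

```text
[0.5113475  0.20424314 0.20641143] [7.28157473e-04 6.22168002e-01 7.82882916e-01 8.87158058e-04] [ 0.13192119  0.33693951 -2.32256469] [ 0.02546561 -0.03935581  0.03902195] 0.030321878518784 59.61418569087982
standoff [ 0.4673959  -0.26889012] 1.4067963267948966
(0.52, -0.02, 0.2, 1.6) n 6
[[-3.7, -0.7, 0.1, 0.0, 0.0, 0.03], [-3.7, -0.6, 0.1, 0.0, 0.0, 0.03], [-3.7, -0.5, 0.1, 0.0, 0.0, 0.03], [-3.7, -0.3, 0.1, 0.0, 0.0, 0.04], [-3.7, -0.2, 0.0, 0.0, 0.0, 0.03], [-3.7, -0.1, 0.1, 0.0, 0.001, 0.039]]
(np.float64(0.4673958984344116), np.float64(-0.26889012034875137), 0.19, 1.4067963267948966) n 7
[[-3.5, -0.9, 0.1, 0.0, 0.0, 0.03], [-3.6, -0.7, 0.1, 0.0, 0.0, 0.03], [-3.6, -0.6, 0.2, 0.0, 0.0, 0.03], [-3.6, -0.5, 0.1, 0.0, 0.0, 0.03], [-3.6, -0.4, 0.2, 0.0, 0.0, 0.02], [-3.6, -0.4, 0.1, 0.0, 0.0, 0.03], [-3.6, -0.3, 0.2, 0.0, 0.0, 0.023]]
end [ 0.4673 -0.2684  0.1898]
```

View pics/l1.png

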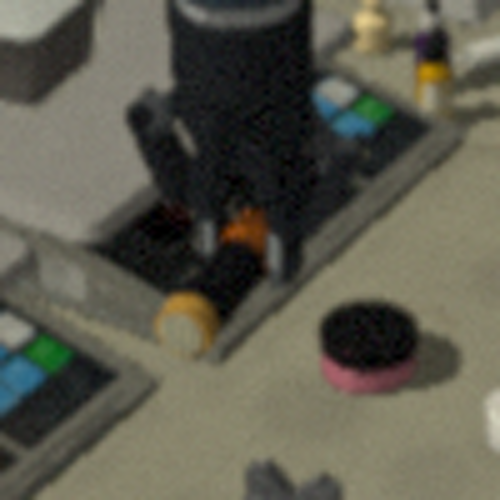

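The barrel is held level with the nose forward. I carry it high over to the stand-off behind the seat.

>>> {"method": "apply_moves", "body": {
  "rows": [
    [[-2,-0.7,0,0,0,0.03],[-3.7,-0.6,0,0,0,0.03],[-3.7,-0.6,0,0,0,0.03],[-3.7,-0.5,0,0,0,0.03],[-3.7,-0.3,0,0,0,0.04],[-3.7,-0.2,0,0,0,0.03]]
  ]
}}

```text
t: 7.35
tool_pos: [0.5102, -0.0051, 0.2031]
tool_rot: [-0.001, 0.694, 0.72, -0.001]
ft_force: [0.2, 0.8, -1.9]
finger_gap: 0.0303
grasp_force: 59.7
```

>>> {"method": "apply_moves", "body": {
  "rows": [
    [[-3.6,-0.8,0,0,0,0.03],[-3.6,-0.7,0,0,0,0.03],[-3.6,-0.6,0,0,0,0.03],[-3.6,-0.5,0,0,0,0.03],[-3.6,-0.4,0,0,0,0.03],[-3.6,-0.4,0,0,0,0.03],[-3.6,-0.3,0,0,0,0.02],[-1.5,0,0,0,0,0.03],[0,0,0,0,0,0]]
  ]
}}

```text
t: 8.25
tool_pos: [0.4575, -0.2702, 0.2033]
tool_rot: [-0.001, 0.773, 0.634, -0.001]
ft_force: [0.8, -0.6, -2.7]
finger_gap: 0.0302
grasp_force: 59.7
```

Run:
```python
from plan import *
s=bot.get_state(); print(s["tool_pos"],s["tool_rot"],s["ft_force"],s["torque"])
th=-.164; c,sn=np.cos(th),np.sin(th); F=np.array([.4736,-.2314]); ax=np.array([-sn,c])
P=F-ax*.038; psi=th+np.pi/2
plan([(P[0],P[1],.13,psi)],dp=2)
```

```text
[ 0.45748848 -0.27022778  0.20332873] [-0.00133001  0.7732762   0.63406702 -0.00107684] [ 0.79426114 -0.5856997  -2.66466177] [0.02197578 0.00801244 0.03006144]
(np.float64(0.4673958984344116), np.float64(-0.26889012034875137), 0.13, 1.4067963267948966) n 2
[[0.16, 0.49, 3.66, 0.0, 0.0, -0.02], [0.16, 0.48, 3.67, -0.003, 0.0, -0.013]]
end [ 0.4674 -0.2688  0.13  ]
```

>>> {"method": "apply_moves", "body": {
  "rows": [
    [[0.2,0.5,2,0,0,-0.02],[0.2,0.5,3,0,0,-0.013],[0,0,2.3,0,0,0],[0,0,0,0,0,0],[0,0,0,0,0,0]]
  ]
}}

```text
t: 8.75
tool_pos: [0.4701, -0.2644, 0.132]
tool_rot: [-0.001, 0.76, 0.649, 0.0]
ft_force: [0.4, -0.6, -1.7]
finger_gap: 0.0302
grasp_force: 59.7
```

Run:
```python
from plan import *
s=bot.get_state(); pos=np.array(s["tool_pos"]); q=s["tool_rot"]; print(pos,q)
R=Ro.from_quat([q[1],q[2],q[3],q[0]]); ims=[]
th=-.164; c,sn=np.cos(th),np.sin(th); Rz=np.array([[c,-sn,0],[sn,c,0],[0,0,1]]); F=np.array([.4736,-.2314,0])
for n in("side","top"):
    p=cams.grab_frame(n); im=p["pixels"][:,:,::-1].copy(); u,v=proj(p,[.47,-.23,.08])[0].astype(int)
    a=np.linspace(0,2*np.pi,40)
    o=8; big=cv2.resize(im[v-35:v+35,u-35:u+35],None,fx=5.6,fy=5.6,interpolation=cv2.INTER_CUBIC)
    def dr(X,col):
        uv=(proj(p,X)+.5-[u-35,v-35])*5.6; cv2.polylines(big,[uv.round().astype(np.int32)],False,col,1)
    # nose circle
    dr(np.array([pos+R.apply([.085,.016*np.cos(t),-.020+.016*np.sin(t)]) for t in a]),(0,255,0))
    hx=[[-37.5,110,92],[37.5,110,92],[37.5,66,92],[-37.5,66,92],[-37.5,110,92],[-37.5,110,10],[37.5,110,10],[37.5,110,92]]
    dr(np.array(hx)/1000@Rz.T+F,(0,0,255))
    bx=[[-46,110,10],[46,110,10],[46,-82,10],[-46,-82,10],[-46,110,10]]
    dr(np.array(bx)/1000@Rz.T+F,(255,0,255)); ims.append(big)
cv2.imwrite("pics/a1.png",np.hstack(ims))
```

```text
[ 0.4700522  -0.26438916  0.1319512 ] [-9.79921384e-04  7.60388703e-01  6.49467520e-01  1.50298647e-06]
```

View pics/a1.png

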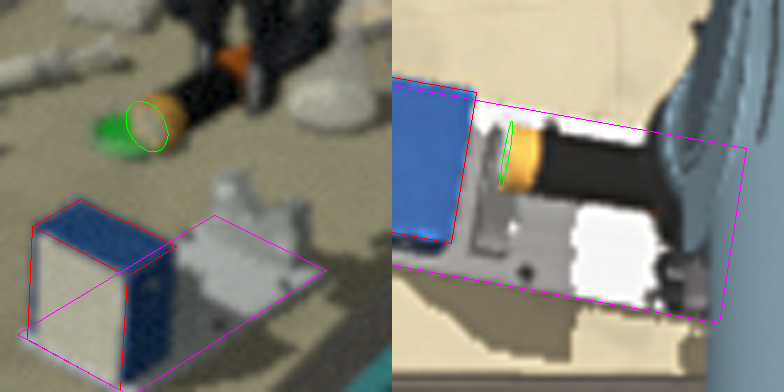

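Green/red/magenta model overlays match the nose, hood and base to within about a pixel: the nose in the side view is near (150,125) and in the top view near (502,158). I continue down behind the mouth.

```bash
cat > go.py <<'E'
from plan import *
import sys
th=-.164; c,sn=np.cos(th),np.sin(th); F=np.array([.4736,-.2314]); ax=np.array([-sn,c]); ac=np.array([c,sn])
s=bot.get_state(); d=np.array(s["tool_pos"])[:2]-F
q=s["tool_rot"]; R=Ro.from_quat([q[1],q[2],q[3],q[0]])
print("along",d@ax,"across",d@ac,"z",s["tool_pos"][2],"rot err",(R.inv()*down(th+np.pi/2)).as_rotvec().round(4))
f=np.array(s["ft_force"]); m=np.array(s["torque"]); 
print("f along/across/z",f[:2]@ax,f[:2]@ac,f[2],"m along/across/z",m[:2]@ax,m[:2]@ac,m[2],"t",s["t"],s["finger_gap"],s["grasp_force"])
a=list(map(float,sys.argv[1:]))
if a:
    P=F+ax*a[0]+ac*a[1]; plan([(P[0],P[1],a[2],th+np.pi/2,.02)],dp=2)
E
python3 go.py -.038 0 .085
```

```text
along -0.03417771478744464 across 0.0029808855584956447 z 0.13335754519622714 rot err [0.0015 0.0002 0.0059]
f along/across/z -0.7747099106604959 0.5765144706238249 -2.1679094319165126 m along/across/z -0.015193070350309288 0.011105641765202064 0.027667557510367462 t 8.85 0.030197046258024184 59.707379937171936
(np.float64(0.4673958984344116), np.float64(-0.26889012034875137), 0.085, 1.4067963267948966, 0.02) n 3
[[-0.13, -0.1, 1.61, 0.0, 0.0, 0.0], [-0.12, -0.1, 1.61, 0.0, 0.0, 0.0], [-0.13, -0.11, 1.62, 0.002, 0.0, 0.006]]
end [ 0.4674 -0.2689  0.085 ]
```

>>> {"method": "apply_moves", "body": {
  "rows": [
    [[-0.1,-0.1,1.6,0,0,0],[-0.1,-0.1,1.6,0,0,0],[-0.1,0,1.6,0,0,0.006],[0,0,0,0,0,0],[0,0,0,0,0,0],[0,0,0,0,0,0]]
  ]
}}

```text
t: 9.45
tool_pos: [0.4686, -0.269, 0.0857]
tool_rot: [0.001, 0.763, 0.647, 0.0]
ft_force: [-0.4, 0.1, -2.1]
finger_gap: 0.0307
grasp_force: 59.7
```

```bash
python3 go.py -.036 0.001 .048
```

```text
along -0.03787821819276136 across 0.0012120914937559808 z 0.08565855047678232 rot err [ 0.0022  0.0007 -0.0008]
f along/across/z 0.07571051656992622 -0.37333738136447747 -2.124060610451718 m along/across/z 0.014342743961477705 0.007437721501303554 -0.012950631141703178 t 9.45 0.03072275894030935 59.73491370677948
(np.float64(0.46870901221019917), np.float64(-0.26708022195054315), 0.048, 1.4067963267948966, 0.02) n 2
[[0.1, -0.01, 1.88, 0.0, 0.0, 0.0], [0.09, -0.02, 1.89, 0.002, 0.001, -0.001]]
end [ 0.4687 -0.2671  0.048 ]
```

>>> {"method": "apply_moves", "body": {
  "rows": [
    [[0.1,0,1.5,0,0,0],[0,0,1.0,0,0,0],[0,0,0.8,0,0,0],[0,0,0.4,0,0,0],[0,0,0.3,0,0,0],[0,0,0,0,0,0],[0,0,0,0,0,0]]
  ]
}}

```text
t: 10.15
tool_pos: [0.468, -0.2677, 0.0444]
tool_rot: [0.0, 0.763, 0.646, 0.0]
ft_force: [-0.4, -0.3, -2.0]
finger_gap: 0.0303
grasp_force: 59.7
```

```bash
python3 go.py -.036 0.001 .045
python3 - <<'E'
from plan import *
s=bot.get_state(); pos=np.array(s["tool_pos"]); q=s["tool_rot"]
R=Ro.from_quat([q[1],q[2],q[3],q[0]]); ims=[]
th=-.164; c,sn=np.cos(th),np.sin(th); Rz=np.array([[c,-sn,0],[sn,c,0],[0,0,1]]); F=np.array([.4736,-.2314,0])
for n in("side","top"):
    p=cams.grab_frame(n); im=p["pixels"][:,:,::-1].copy(); u,v=proj(p,[.47,-.22,.06])[0].astype(int)
    ims.append(cv2.resize(im[v-33:v+33,u-33:u+33],(396,396),interpolation=cv2.INTER_CUBIC))
cv2.imwrite("pics/a2.png",np.hstack(ims))
E
```

```text
along -0.03675924870521961 across 0.00035825287942170287 z 0.04443692530408774 rot err [ 0.0003  0.0001 -0.001 ]
f along/across/z -0.31382066906860656 -0.3278904907708115 -2.0393368316066103 m along/across/z 0.003654506647567216 0.011192639990851136 0.011489337985190431 t 10.15 0.030326048666828132 59.73487615585327
(np.float64(0.46870901221019917), np.float64(-0.26708022195054315), 0.045, 1.4067963267948966, 0.02) n 1
[[0.08, 0.06, -0.06, 0.0, 0.0, -0.001]]
end [ 0.4687 -0.267   0.045 ]
```

View pics/a2.png

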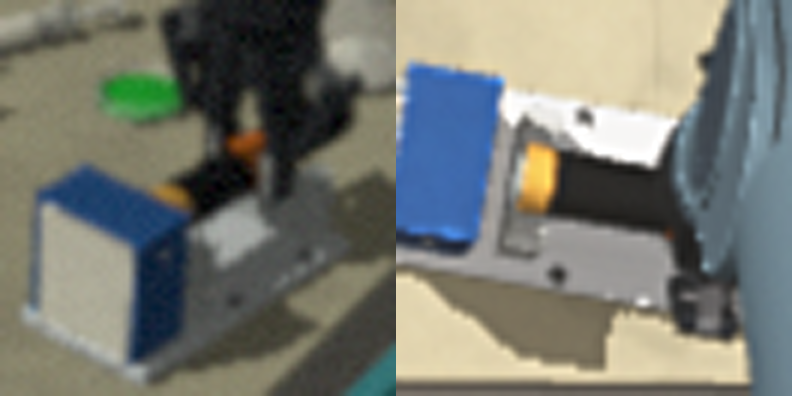

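No contact. The nose sits centred over the front saddle, just short of the hood (top crop, nose at 538,178). I advance along the V axis.

>>> {"method": "apply_moves", "body": {
  "rows": [
    [[0.5,0,0,0,0,0],[0.5,0,0,0,0,0],[0.5,0,0,0,0,0],[0.5,0,0,0,0,0],[0,0,0,0,0,0]]
  ]
}}

```text
t: 10.75
tool_pos: [0.4713, -0.2466, 0.0443]
tool_rot: [-0.0, 0.762, 0.647, 0.0]
ft_force: [-0.4, -0.2, -2.6]
finger_gap: 0.0303
grasp_force: 59.7
```

>>> {"method": "apply_moves", "body": {
  "rows": [
    [[0.5,0,0,0,0,0],[0.5,0,0,0,0,0],[0.5,0,0,0,0,0],[0.2,0,0,0,0,0],[0,0,0,0,0,0],[0,0,0,0,0,0]]
  ]
}}

```text
t: 11.35
tool_pos: [0.4738, -0.2313, 0.0443]
tool_rot: [0.0, 0.763, 0.646, -0.0]
ft_force: [-0.8, 0.1, -2.6]
finger_gap: 0.0306
grasp_force: 59.7
```

```bash
python3 go.py 0 0.0005 .039
```

```text
along 0.00012146323559706525 across 0.00017217913060262768 z 0.04429172950855658 rot err [-0.      0.0002 -0.0011]
f along/across/z -0.04303664766797151 -0.8264993341343811 -2.599611616002682 m along/across/z 0.05170259616798672 0.05667196869583399 -0.02059104325925343 t 11.35 0.03058654625697548 59.73489046096802
(np.float64(0.4740932910572204), np.float64(-0.2314816329153367), 0.039, 1.4067963267948966, 0.02) n 1
[[-0.01, 0.03, 0.53, 0.0, 0.0, -0.001]]
end [ 0.4741 -0.2315  0.039 ]
```

>>> {"method": "apply_moves", "body": {
  "rows": [
    [[0,0,0.1,0,0,0],[0,0,0.1,0,0,0],[0,0,0.1,0,0,0],[0,0,0.1,0,0,0],[0,0,0,0,0,0],[0,0,0,0,0,0]]
  ]
}}

```text
t: 11.95
tool_pos: [0.4738, -0.2312, 0.0403]
tool_rot: [-0.0, 0.763, 0.646, -0.0]
ft_force: [0.1, -0.0, -1.8]
finger_gap: 0.0306
grasp_force: 59.7
```

```bash
python3 go.py
```

```text
along 0.0002706424886125982 across 0.00015065803260239793 z 0.040259892684798834 rot err [-0.0001 -0.     -0.001 ]
f along/across/z -0.002977242402062298 0.13134179821358813 -1.7989078390499404 m along/across/z 0.015639936447657623 0.029103247629654046 0.04297273309124301 t 11.95 0.03064816290825247 59.73441302776337
```

>>> {"method": "apply_moves", "body": {
  "rows": [
    [[0,0,0.1,0,0,0],[0,0,0.05,0,0,0],[0,0,0,0,0,0],[0,0,0,0,0,0]]
  ]
}}

```text
t: 12.35
tool_pos: [0.4745, -0.2313, 0.0391]
tool_rot: [0.001, 0.763, 0.646, 0.0]
ft_force: [1.6, -0.3, 0.0]
finger_gap: 0.0305
grasp_force: 59.9
```

```bash
python3 go.py
```

```text
along 0.00023535060234259274 across 0.0008928269602046167 z 0.039056957319786256 rot err [ 0.0014  0.0001 -0.001 ]
f along/across/z -0.015338651654775493 1.6445742995559711 0.03205106180666134 m along/across/z -0.4012830115674325 0.006070681268567371 0.045004893122057604 t 12.35 0.030527147668578176 59.939188957214355
```

>>> {"method": "apply_moves", "body": {
  "rows": [
    [[0,0.12,0,0,0,0],[0,0,0,0,0,0],[0,0,0,0,0,0],[0,0,0,0,0,0]]
  ]
}}

```text
t: 12.75
tool_pos: [0.4749, -0.2314, 0.0387]
tool_rot: [-0.0, 0.763, 0.646, -0.0]
ft_force: [1.2, -0.2, -1.8]
finger_gap: 0.0306
grasp_force: 59.9
```

```bash
python3 go.py
```

```text
along 0.00025682422920322477 across 0.001285628134734156 z 0.03868923139556123 rot err [-0.0002 -0.     -0.001 ]
f along/across/z -0.029638546593059062 1.1868078178422607 -1.8058223073728719 m along/across/z -0.16973304186666766 -0.022593141564262176 -0.034344313820632195 t 12.75 0.030618035102805634 59.923855662345886
```

>>> {"method": "apply_moves", "body": {
  "rows": [
    [[0,0,0.1,0,0,0],[0,0,0,0,0,0],[0,0,0,0,0,0],[0,0,0,0,0,0]]
  ]
}}

```text
t: 13.15
tool_pos: [0.4755, -0.2315, 0.038]
tool_rot: [0.0, 0.763, 0.646, 0.0]
ft_force: [1.7, -0.5, 2.4]
finger_gap: 0.0305
grasp_force: 60.3
```

```bash
python3 go.py
```

```text
along 0.00024300474511859801 across 0.0018689963277601401 z 0.0380279794333817 rot err [ 0.0009  0.0001 -0.0011]
f along/across/z -0.18587099619487996 1.7573336849251069 2.4351300408540686 m along/across/z -0.3931252913178623 0.02030501542809883 -0.11574159609269205 t 13.15 0.030523569162845616 60.32825767993927
```

>>> {"method": "apply_moves", "body": {
  "rows": [
    [[0,0.15,0,0,0,0],[0,0,0,0,0,0],[0,0,0,0,0,0],[0,0,0,0,0,0]]
  ]
}}

```text
t: 13.55
tool_pos: [0.4755, -0.2314, 0.0379]
tool_rot: [-0.001, 0.763, 0.646, -0.001]
ft_force: [-1.7, 1.3, 7.9]
finger_gap: 0.0303
grasp_force: 60.8
```

```bash
python3 go.py
```

```text
along 0.00028200016177025943 across 0.0018953540958893827 z 0.03794443169356812 rot err [-0.002   0.0001 -0.0012]
f along/across/z 1.0257135328633182 -1.9344917263380572 7.903254881028768 m along/across/z 0.4323581954657625 0.15424345810038192 -0.08315580970396774 t 13.55 0.03027350515247345 60.80441415309906
```

>>> {"method": "apply_moves", "body": {
  "rows": [
    [[0,0,0.1,0,0,0],[0,0,0,0,0,0],[0,0,0,0,0,0],[0,0,0,0,0,0]]
  ]
}}

```text
t: 13.95
tool_pos: [0.4755, -0.2315, 0.0378]
tool_rot: [-0.001, 0.763, 0.646, -0.001]
ft_force: [-4.9, 2.4, 18.9]
finger_gap: 0.0305
grasp_force: 62.0
```

```bash
python3 go.py
```

```text
along 0.000255447155190758 across 0.001930598476618703 z 0.03782165737965938 rot err [-0.0021  0.0006 -0.0012]
f along/across/z 1.550463713365081 -5.2161449128013775 18.929866482093068 m along/across/z 1.1693073749357508 0.21587096389475763 -0.173660743216804 t 13.95 0.03052706135951356 62.02003240585327
```

>>> {"method": "apply_moves", "body": {
  "rows": [
    [[0,0,-0.2,0,0,0],[0,-0.09,0,0,0,0],[0,0,0,0,0,0],[0,0,0,0,0,0],[0,0,0.07,0,0,0],[0,0,0.05,0,0,0],[0,0,0,0,0,0],[0,0,0,0,0,0],[0,0,0,0,0,0]]
  ]
}}

```text
t: 14.85
tool_pos: [0.4756, -0.2314, 0.038]
tool_rot: [-0.0, 0.763, 0.646, -0.0]
ft_force: [-1.0, 1.2, 6.4]
finger_gap: 0.0304
grasp_force: 60.7
```

```bash
python3 go.py
```

```text
along 0.00027604562490759414 across 0.0019414583944238767 z 0.03797398176980976 rot err [-0.0002  0.0002 -0.0013]
f along/across/z 0.9677617385203074 -1.2133596862301201 6.36787606230245 m along/across/z 0.3752367302449918 0.1027468843088783 -0.13546843472788264 t 14.85 0.030380932229567417 60.705775022506714
```

>>> {"method": "apply_moves", "body": {
  "rows": [
    [[0,0,-0.15,0,0,0],[0.03,-0.04,0,0,0,0.005],[0,0,0,0,0,0],[0,0,0.1,0,0,0],[0,0,0.06,0,0,0],[0,0,0.03,0,0,0],[0,0,0,0,0,0],[0,0,0,0,0,0],[0,0,0,0,0,0]]
  ]
}}

```text
t: 15.75
tool_pos: [0.4756, -0.2312, 0.0379]
tool_rot: [0.0, 0.764, 0.645, -0.0]
ft_force: [-2.2, 1.1, 8.3]
finger_gap: 0.0304
grasp_force: 60.9
```

```bash
python3 go.py
```

```text
along 0.0005121316339128205 across 0.0019539614114571467 z 0.037930575764059574 rot err [ 0.0006  0.0005 -0.0056]
f along/across/z 0.7121689977798377 -2.334994438823884 8.339360671716312 m along/across/z 0.44277667804569215 0.11675758335259144 0.1306505981712351 t 15.75 0.030427937184348275 60.920480489730835
```

>>> {"method": "apply_moves", "body": {
  "rows": [
    [[0,0,-0.15,0,0,0],[0,-0.06,0,0,0,-0.0025],[0,0,0,0,0,0],[0,0,0.1,0,0,0],[0,0,0.05,0,0,0],[0,0,0.03,0,0,0],[0,0,0,0,0,0],[0,0,0,0,0,0],[0,0,0,0,0,0]]
  ]
}}

```text
t: 16.65
tool_pos: [0.4756, -0.2312, 0.0379]
tool_rot: [0.001, 0.764, 0.646, 0.0]
ft_force: [-0.1, -0.2, 10.6]
finger_gap: 0.0303
grasp_force: 61.1
```

```bash
for i in 1 2; do python3 go.py; python3 -c "from h import *; cams.grab_frame('side')"; done; python3 go.py
```

```text
along 0.0005403474280605613 across 0.0019755978419900037 z 0.03792696599427073 rot err [ 0.0017  0.0005 -0.0034]
f along/across/z -0.21593057842624597 -0.09021804587530735 10.57610858555292 m along/across/z 0.22606814882747966 0.15253648857125143 -0.01134207725403071 t 16.65 0.030277670537195735 61.072529554367065
along 0.0005302556708235228 across 0.001966125303869044 z 0.03791558828662845 rot err [ 0.0017  0.0005 -0.0034]
f along/across/z 0.615943785024352 -1.4339698990414778 11.625037215787907 m along/across/z 0.23845960451741557 0.14088001041038228 0.012551405633370587 t 16.7 0.03083892508631696 61.07330918312073
along 0.0005244570221582917 across 0.0019507103223647517 z 0.037905886061130725 rot err [ 0.0017  0.0005 -0.0034]
f along/across/z -0.13110333671917168 -1.3353515194254177 11.72108941211832 m along/across/z 0.23203698377611143 0.1462284449761091 -0.01708881908322428 t 16.75 0.030221454824550107 61.073352098464966
```

>>> {"method": "apply_moves", "body": {
  "rows": [
    [[0,-0.04,0,0,0.002,0],[0,0,0,0,0,0],[0,0,0,0,0,0],[0,0,0,0,0,0]]
  ]
}}

```text
t: 17.15
tool_pos: [0.4756, -0.2311, 0.0379]
tool_rot: [0.0, 0.764, 0.646, 0.001]
ft_force: [-0.5, 0.7, 10.4]
finger_gap: 0.0304
grasp_force: 61.0
```

```bash
cat > avg.py <<'E'
from plan import *
th=-.164; c,sn=np.cos(th),np.sin(th); ax=np.array([-sn,c]); ac=np.array([c,sn]); A=[]
for i in range(10):
    cams.grab_frame("side"); s=bot.get_state(); f=np.array(s["ft_force"]); m=np.array(s["torque"])
    A.append([f[:2]@ax,f[:2]@ac,f[2],m[:2]@ax,m[:2]@ac,m[2],s["tool_pos"][2]])
print("f al/ac/z m al/ac/z",np.mean(A,0).round(4),"sd",np.std(A,0).round(3),"t",s["t"])
E
python3 avg.py; python3 go.py
```

```text
f al/ac/z m al/ac/z [ 0.3084  0.359   9.9219  0.0306  0.11   -0.0268  0.0379] sd [0.304 0.366 0.465 0.039 0.029 0.023 0.   ] t 17.65
along 0.0005727006257736838 across 0.0019610976742268403 z 0.03792344858739558 rot err [ 0.0025 -0.0016 -0.0034]
f along/across/z 0.7012065368047666 0.32802384018311914 9.692497349781323 m along/across/z -0.007164125336597205 0.13853876311604696 -0.06320864635561468 t 17.65 0.03040553778022866 60.96404671669006
```

>>> {"method": "apply_moves", "body": {
  "rows": [
    [[0,0,0.01,0,0,0],[0,0,0,0,0,0],[0,0,0,0,0,0],[0,0,0,0,0,0]]
  ]
}}

```text
t: 18.05
tool_pos: [0.4756, -0.2312, 0.0379]
tool_rot: [0.0, 0.764, 0.646, 0.001]
ft_force: [-0.4, 0.5, 10.6]
finger_gap: 0.0305
grasp_force: 61.0
```

```bash
python3 avg.py
python3 - <<'E'
from h import *
ims=[]
for n in("side","top"):
    p=cams.grab_frame(n); im=p["pixels"][:,:,::-1]; u,v=proj(p,[.47,-.2,.06])[0].astype(int)
    ims.append(cv2.resize(im[v-33:v+33,u-33:u+33],(396,396),interpolation=cv2.INTER_CUBIC))
cv2.imwrite("pics/fin.png",np.hstack(ims))
E
```

```text
f al/ac/z m al/ac/z [ 0.8649  0.0149 11.0548  0.1116  0.1175 -0.0352  0.0379] sd [0.54  0.389 0.375 0.021 0.023 0.028 0.   ] t 18.55
```

View pics/fin.png

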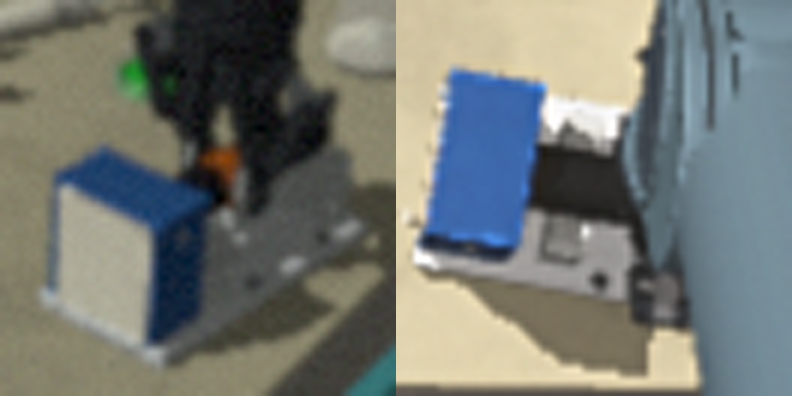

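The nose is inside the hood and the barrel lies level across both saddles. The steady upward reaction is about 11 N net, or roughly 13 N on the V once the barrel's weight is added, with almost no lateral force.

```bash
python3 -c "from bench import bot; print(bot.hand_in())"
```

```text
the job is handed in; nothing more can be done
None
```

The job is handed in at about 18.6 s: the barrel is seated level in the V with its nose under the hood, still gripped and pressed down with about 11 N at the wrist (roughly 13 N on the V with the barrel's weight), near and far faces about evenly loaded, and I did not re-check the jars and flask by camera at the end.

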